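# Ratchet the grinder part tight in the service clamp

### The arm

A 6-joint arm with a two-finger parallel gripper is mounted at the origin on the work surface. World frame = base frame: x ahead of the robot, y to its left, z up, the work surface at z = 0. Lengths are in mm, angles in rad, forces in N, time in s.
With the tool pointing down it reaches from about 350 to 975 mm from the base axis. Payload 7.1 kg.
Tool frame: the origin (TCP) lies at the very end of the fingers, on their centre line; the grasp point (between the pads) lies 19 mm behind it; x points along the fingers, z is the direction in which the jaws open and shut, and the axes are right-handed (so a half turn about x gives the same grasp; the last joint's range is limited). The gripper opens to 88 mm and grips with 3 to 60 N. Pads are 20 mm wide; open, the fingers measure 115 mm over their backs; the gripper's body (75 mm by 178 mm) begins 61 mm behind the grasp point.
Start: joints at [1.176, 0.423, 1.63, -0, 1.089, -0.019], TCP at [229.353, 581.379, 222.675] pointing down, gripper open.
Joint ranges: [-3, 3], [-0.9, 2.11], [0.09, 2.58], [-1.31, 4.45], [0.11, 2.69], [-2.54, 2.54]. Speed limits (rad/s): [2.39, 2.39, 3.01, 3.14, 3.14, 3.14].

### API

Orientations are given as a rotation vector (axis times angle).
In Python, from workcell import * gives the robot as it stands.
- The arm moves only by the shell command python3 -m crank 'ROWS'. ROWS is JSON, a list of rows, each a list of 3 entries, a list of its own where there are three numbers: the shift along the tool's x, y, z in cm, then the turn, a rotation vector about the tool's x, y, z in degrees, then the finger opening in cm, from 0 to 8.78. In form: [[[dx, dy, dz], [rx, ry, rz], claw], ...]. A call has 1 to 5 rows; each row shifts and turns the commanded pose from where the row before left it, along the tool's axes as they then stand; what a row does not reach is not made up. A row lasts 1/8 s, in which the tool goes at most 62.5 mm and 10.7 degrees, less where a joint would pass 70% of its speed; a pose out of reach is approached as far as the arm can. A call with a gripper value outside its range is refused whole. The fingers move at their own pace and stop on an object; the grip force is fixed at half the most. Time passes only in rows, so rows that do not move let the fingers close. It gives the time, the measured TCP pose, the force and the opening at its end, in the units of the state.
- get_obs(): the state, without advancing time (a new reading comes with each control period).
- get_image(name): name is "scene" or "side" or "wrist"; returns a dict with "pixels" (400x640x3 uint8, red, green, blue), "mtx" (3x3 intrinsics, pixels), "view" (4x4, takes a point from world to camera coordinates). Camera axes: x right, y down, z forward; pixel columns grow to the right and rows downward; lengths in mm; the calibration is good to about 2 mm. A picture is of the moment at which its call begins. There is no depth.
- close_job(): hands the job in, once; it reports no verdict.
The state is a dict: "t": time; "qpos": joint angles; "qvel": joint speeds; "joint_torque": joint torques, N m; "ee_pos": TCP position; "orientation": TCP orientation; "ft_force": force on the tool from outside, world axes, zero at the start; "moment": the same for the moment, N m; "width": finger opening in mm.
Only numpy, scipy, OpenCV 4.12 (cv2) and the standard library are available. Lean on these libraries where they do the work, as an engineer would, in place of code of your own. Each camera call takes 0.05 s, during which the arm holds its last target.

### The job

The grinder's round burr carrier stands loose in the clamp on the counter. Hold the handle of the ratchet wrench on the clamp's screw and swing it back and forth, clockwise seen from above to tighten and freely back, until the black sprung jaw pad squeezes the carrier firmly into the V jaw, its springs pushed in about half-way (5 mm or more). Then let go, with the carrier standing flat in the V.

Things in the scene. Friction and masses are not known exactly. Their poses are not given: they have to be found in the camera images.
- clamp: Fixed clamp, base 190 x 205 x 12 mm. Origin: screw axis (the wrench's pivot) at counter height; z up. Wrench swings +-0.55 rad about the clamp's -x, between two pins. Outer end towards +y (clockwise): tightens, jaw moves 16 mm/rad along -y, 5 to 8 N at handle. Towards -y: slips, under 3 N, jaw stays. Each stroke loses up to one 0.26 rad click. Jaw starts 24 to 32 mm off the seated carrier.
- handle (a point): Middle of the wrench's black rubber grip: bar 18 mm wide, 20 high, 115 long, level, 63 mm above the counter, clear below and beside; 140 mm from the screw axis. x axis points along the handle to the screw, z up. Steel head 54 mm across on the screw; the wrench turns about the screw only and does not lift off. The loose flat spanner on the counter is not used.
- pad (a joint): How far the black jaw pad (50 x 30 mm face) is pushed back on its springs towards its steel carriage, m: 0 free (12 mm gap seen behind the pad), 2.5 N per mm, stops hard at about 0.010. Stays 0 until the pad has pushed the carrier home in the V; the screw keeps it when the handle is released. Wanted 0.005 or more.
- carrier_mid (a point): Centre, half-way up, of the burr carrier: aluminium disc 60 mm across, 22 high, with a 48 mm steel burr ring on top, 30 mm high in all, loose on the clamp's base plate, up to 7 mm out of the V jaw. z axis up. Seated it lies at x 70, y -55 mm in the clamp's frame, 27 mm above the counter. Need not be touched.
Things that resemble listed ones, but are neither listed nor needed, are in the scene too. Of the things shaped like the part that bears carrier_mid, the aluminium one is meant.

How it is judged (in metres and radians):
At the end, for the whole second after the job is handed in: The jaw pad is pushed in by more than 3.5 mm against the burr carrier, which stands upright (within 10 degrees) and within 10 mm of its seat in the V jaw each way, with the wrench let go (value of joint pad above 0.0035 m and x of carrier_mid in the frame of clamp between 0.06 and 0.08 m and y of carrier_mid in the frame of clamp between -0.065 and -0.045 m and angle between carrier_mid's own z axis and vertical below 0.17 rad); the robot touches nothing.
It also fails if it takes over 61 s, if anything falls off the work surface, if the arm or the gripper's body presses on something with over 40 N, if the wrist force passes 120 N, or if a joint passes its speed limit or range.

## Working session

There is one attempt and no reset: what is moved stays moved. The work goes in short steps, Python scripts to look and compute and a shell command to move; the robot and the scene stay as the last step left them, time stands still between calls to the robot, and variables do not carry over. Pictures are saved under pics/ and viewed, and the job is handed in when it is done.

```bash
ls; mkdir -p pics
python3 - <<'E'
from workcell import *
import cv2,numpy as np
for n in ["scene","side","wrist"]:
    im=get_image(n); cv2.imwrite(f"pics/{n}0.png",im["pixels"][:,:,::-1]); print(n,np.round(im["mtx"],1).tolist(),np.round(im["view"],3).tolist())
print(get_obs())
E
```

```text
pics
scene [[491.2, 0.0, 316.5], [0.0, 491.2, 197.3], [0.0, 0.0, 1.0]] [[0.562, 0.827, -0.001, -349.744], [0.678, -0.462, -0.572, -411.125], [-0.473, 0.321, -0.82, 1326.318], [0.0, 0.0, 0.0, 1.0]]
side [[439.5, 0.0, 324.0], [0.0, 439.5, 203.5], [0.0, 0.0, 1.0]] [[-0.829, -0.559, 0.006, 494.017], [-0.281, 0.407, -0.869, 253.928], [0.484, -0.722, -0.494, 496.099], [0.0, 0.0, 0.0, 1.0]]
wrist [[339.0, 0.0, 317.6], [0.0, 339.0, 199.2], [0.0, 0.0, 1.0]] [[0.366, 0.931, -0.001, -624.184], [0.889, -0.349, 0.295, -37.309], [0.274, -0.109, -0.955, 392.63], [0.0, 0.0, 0.0, 1.0]]
{'t': 0.15, 'qpos': array([ 1.17596182e+00,  4.23691260e-01,  1.63052530e+00, -1.22955355e-05,
        1.08858550e+00, -1.90100814e-02]), 'qvel': array([ 4.10001716e-05, -1.95611094e-03, -2.53740811e-03, -1.07417022e-03,
       -2.28798242e-04, -9.48039880e-04]), 'joint_torque': array([-5.50589812e-04, -5.44986856e+01, -2.73920184e+01,  6.43933634e-02,
        2.04889302e-02, -2.93767221e-05]), 'ee_pos': array([229.21464643, 580.9759351 , 222.05979138]), 'orientation': array([-0.92874933,  1.36490914,  0.92764328]), 'ft_force': array([ 0.70223908, -0.02158057,  0.05564867]), 'moment': array([-0.08127714, -0.00889209,  0.01246921]), 'width': 87.69884107924166}
```

View pics/scene0.png

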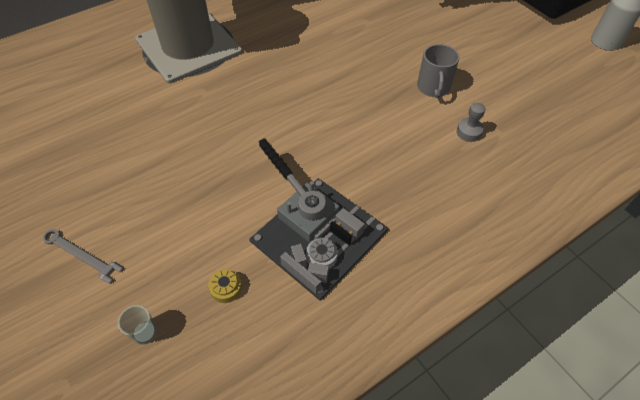

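View pics/side0.png

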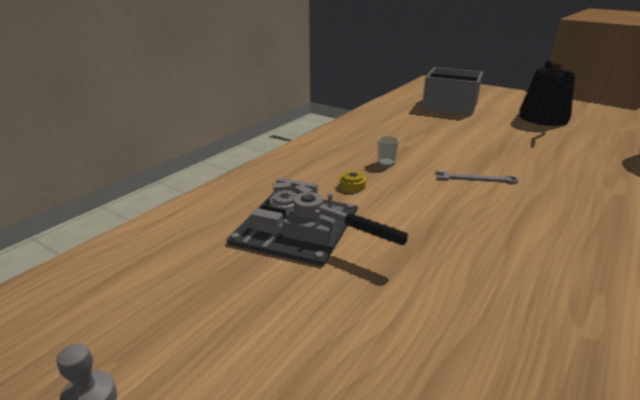

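View pics/wrist0.png

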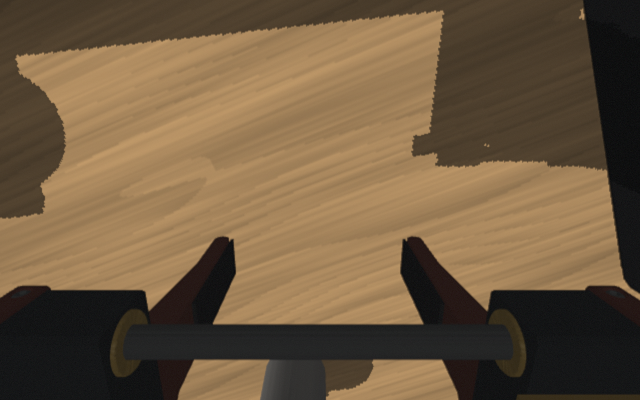

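The scene picture shows the clamp around pixel (320,235), with its handle running from (262,142) to the head at (312,203). I'll zoom in to measure it.

```bash
cat > h.py <<'E'
from workcell import *
import cv2,numpy as np
from scipy.spatial.transform import Rotation as R
def bp(im,uv,z):
    K,V=np.array(im["mtx"]),np.array(im["view"]); d=V[:3,:3].T@np.linalg.solve(K,[uv[0],uv[1],1]); c=-V[:3,:3].T@V[:3,3]
    return c+d*(z-c[2])/d[2]
def pj(im,p):
    K,V=np.array(im["mtx"]),np.array(im["view"]); q=K@(V[:3,:3]@np.array(p,float)+V[:3,3]); return q[:2]/q[2]
def crop(im,name,x0,y0,w,h,s=4):
    cv2.imwrite("pics/"+name,cv2.resize(im["pixels"][y0:y0+h,x0:x0+w,::-1],None,fx=s,fy=s,interpolation=cv2.INTER_CUBIC))
E
python3 - <<'E'
from h import *
a=get_image("scene"); crop(a,"sc1.png",235,130,170,140,4.5)
b=get_image("side"); crop(b,"sd1.png",215,165,200,110,4)
print(pj(a,[0,0,0]),pj(b,[0,0,0]),pj(a,[229,581,222]))
E
```

```text
[187.01658802  45.0620302 ] [761.71757326 428.47245783] [420.7591236  -64.34926663]
```

View pics/sc1.png

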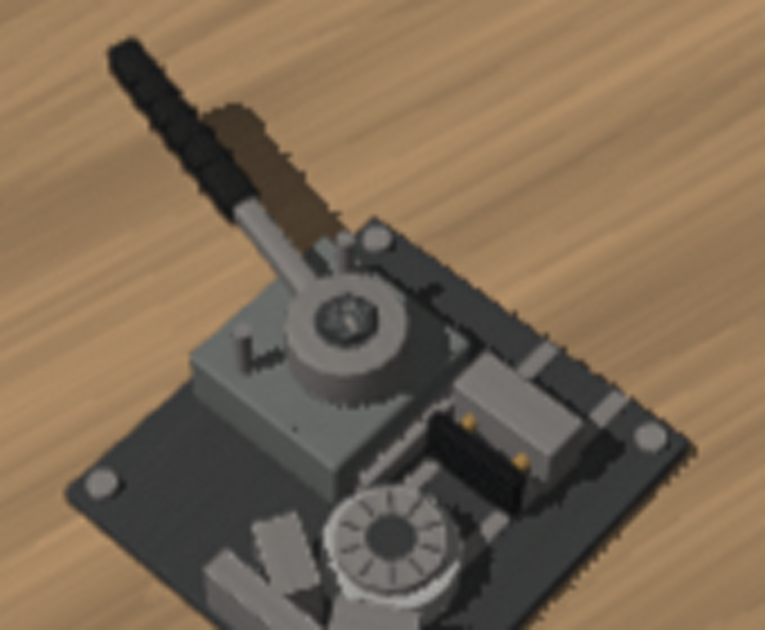

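View pics/sd1.png

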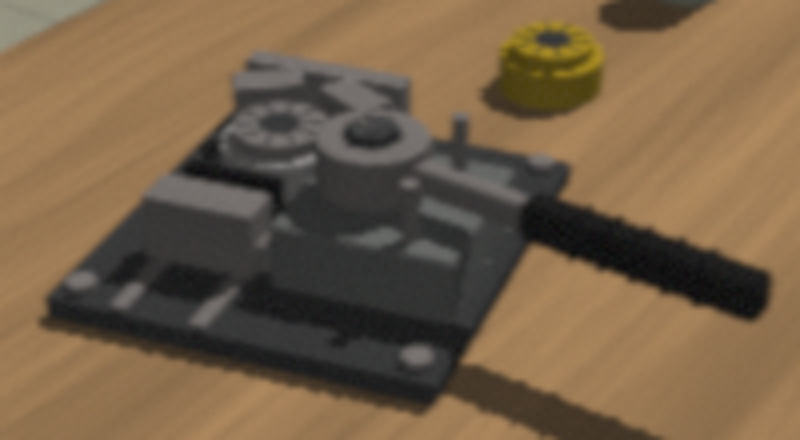

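Run:
```python
from h import *
a=get_image("scene");b=get_image("side")
S=lambda u,v:(235+u/4.5-.4,130+v/4.5-.4)
D=lambda u,v:(215+u/4-.4,165+v/4-.4)
def tri(p,q):
    A=[];r=[]
    Ps=[np.array(i["mtx"])@np.array(i["view"])[:3] for i in (a,b)]
    X=cv2.triangulatePoints(Ps[0],Ps[1],np.array(p,float),np.array(q,float)).ravel();return X[:3]/X[3]
for n,p,q in [("outer",(122,58),(750,290)),("inner",(240,197),(535,215)),("headc",(347,318),(374,130)),("bolt1",(377,238),(417,355)),("bolt3",(651,437),(82,281)),("bolt2",(102,484),(542,162)),("carrier top",(391,538),(277,127))]:
    P=S(*p);Q=D(*q)
    print(n,tri(P,Q).round(1),[bp(a,P,z).round(1)[:2].tolist() for z in (12,42,63,73,85)],bp(b,Q,63).round(1))
```

```text
outer [465.4 -33.6  63.4] [[423.3, -14.8], [447.6, -25.9], [464.5, -33.7], [472.6, -37.4], [482.3, -41.8]] [466.  -33.5  63. ]
inner [567.  -32.2  64.3] [[531.3, -12.9], [551.7, -24.1], [566.0, -31.9], [572.8, -35.6], [580.9, -40.1]] [568.2 -33.7  63. ]
headc [655.8 -34.6  77.2] [[618.7, -9.7], [636.0, -21.0], [648.1, -28.9], [653.8, -32.7], [660.7, -37.2]] [670.7 -56.2  63. ]
bolt1 [589.9  26.1  15. ] [[588.5, 27.6], [606.9, 15.0], [619.7, 6.2], [625.8, 2.0], [633.2, -3.1]] [552.2  79.8  63. ]
bolt3 [749.   64.9  14.4] [[748.2, 66.2], [760.8, 52.3], [769.7, 42.5], [773.9, 37.8], [779.0, 32.2]] [693.7 115.3  63. ]
bolt2 [ 632.5 -148.6   14.3] [[631.6, -147.9], [648.4, -154.3], [660.2, -158.7], [665.8, -160.8], [672.5, -163.4]] [589.7 -75.2  63. ]
carrier top [737.7 -66.6  39.2] [[725.1, -58.3], [738.6, -67.9], [748.0, -74.5], [752.5, -77.7], [757.9, -81.5]] [710.2 -32.5  63. ]
```

```bash
cat >> h.py <<'E'
def goal(pos,yaw,show=True):
    # tool x down; tool z horizontal at world angle yaw
    o=get_obs(); Rc=R.from_rotvec(o["orientation"]); z=np.array([np.cos(yaw),np.sin(yaw),0]); x=np.array([0,0,-1.]); 
    Rg=R.from_matrix(np.c_[x,np.cross(z,x),z])
    d=Rc.inv().apply(np.array(pos)-o["ee_pos"])/10; r=np.degrees((Rc.inv()*Rg).as_rotvec())
    if show: print("t",o["t"],"pos",o["ee_pos"].round(1),"q",o["qpos"].round(3),"F",o["ft_force"].round(1),"w",round(o["width"],1)); print("Rc\n",Rc.as_matrix().round(3)); print("shift cm",d.round(2),"rot deg",r.round(2))
    return d,r
E
python3 - <<'E'
from h import *
goal([515,-33,130],np.pi/2); goal([515,-33,130],-np.pi/2)
E
```

```text
t 0.35 pos [229.3 581.3 222.5] q [ 1.176  0.423  1.63  -0.     1.089 -0.019] F [ 0.3 -0.1 -0.6] w 87.8
Rc
 [[-0.    -0.93   0.367]
 [-0.     0.367  0.93 ]
 [-1.    -0.    -0.   ]]
shift cm [  9.26 -49.12 -46.65] rot deg [-2.153e+01 -2.000e-02 -0.000e+00]
t 0.35 pos [229.3 581.3 222.5] q [ 1.176  0.423  1.63  -0.     1.089 -0.019] F [ 0.3 -0.1 -0.6] w 87.8
Rc
 [[-0.    -0.93   0.367]
 [-0.     0.367  0.93 ]
 [-1.    -0.    -0.   ]]
shift cm [  9.26 -49.12 -46.65] rot deg [ 1.5847e+02 -1.0000e-02  3.0000e-02]
```

```bash
python3 -m crank '[[[0,-4.0,-3.8],[0,0,0],7],[[0,-4.0,-3.8],[0,0,0],7],[[0,-4.0,-3.8],[0,0,0],7],[[0,-4.0,-3.8],[0,0,0],7],[[0,-4.0,-3.8],[0,0,0],7]]'; python3 -m crank '[[[0,-4.0,-3.8],[0,0,0],7],[[0,-4.0,-3.8],[0,0,0],7],[[0,-4.0,-3.8],[0,0,0],7],[[0,-4.0,-3.8],[0,0,0],7],[[0,-4.0,-3.8],[0,0,0],7]]'
python3 -m crank '[[[0,-4.0,-3.8],[0,0,0],7],[[0,-4.0,-3.8],[0,0,0],7],[[0,0,0],[10,0,0],7],[[0,0,0],[10,0,0],7],[[0,0,0],[10,0,0],7]]'
python3 -m crank '[[[0,0,0],[10,0,0],7],[[0,0,0],[10,0,0],7],[[0,0,0],[10,0,0],7],[[0,0,0],[10,0,0],7],[[0,0,0],[10,0,0],7]]'
python3 -m crank '[[[0,0,0],[10,0,0],7],[[0,0,0],[10,0,0],7],[[0,0,0],[10,0,0],7],[[0,0,0],[10,0,0],7],[[0,0,0],[10,0,0],7]]'
python3 -m crank '[[[0,0,0],[10,0,0],7],[[0,0,0],[10,0,0],7],[[0,0,0],[8,0,0],7],[[0,0,0],[0,0,0],7]]'
python3 - <<'E'
from h import *
goal([515,-33,110],-np.pi/2)
E
```

```text
t: 0.98
ee_pos: [346.3, 329.7, 222.9]
orientation: [-0.928, 1.363, 0.928]
ft_force: [0.5, 0.4, -0.4]
width: 69.9
t: 1.6
ee_pos: [462.7, 79.4, 223.0]
orientation: [-0.928, 1.363, 0.928]
ft_force: [1.1, 0.7, 0.4]
width: 70.0
t: 2.22
ee_pos: [508.5, -19.3, 222.7]
orientation: [-0.52, 1.507, 0.52]
ft_force: [0.3, 0.1, -0.8]
width: 70.0
t: 2.85
ee_pos: [508.5, -19.0, 222.7]
orientation: [0.162, 1.565, -0.163]
ft_force: [0.3, -0.2, 0.5]
width: 69.8
t: 3.48
ee_pos: [508.5, -19.0, 222.8]
orientation: [0.84, 1.402, -0.84]
ft_force: [0.1, -0.6, 0.1]
width: 70.0
t: 3.98
ee_pos: [508.5, -19.0, 222.7]
orientation: [1.202, 1.214, -1.202]
ft_force: [0.2, -0.1, 0.8]
width: 70.0
t 3.975 pos [508.5 -19.  222.7] q [-0.061  0.253  1.884 -0.     1.005  1.501] F [ 0.2 -0.1  0.8] w 70.0
Rc
 [[ 0.     1.     0.009]
 [-0.     0.009 -1.   ]
 [-1.     0.     0.   ]]
shift cm [11.27  0.64  1.41] rot deg [ 0.54  0.   -0.  ]
```

```bash
python3 -m crank '[[[3,0.65,1.4],[0.5,0,0],6],[[4,0,0],[0,0,0],6],[[3,0,0],[0,0,0],6],[[0,0,0],[0,0,0],6]]'
python3 - <<'E'
from h import *
w=get_image("wrist"); crop(w,"w1.png",0,0,640,400,1.2)
a=get_image("scene"); crop(a,"sc2.png",200,80,200,200,3)
b=get_image("side"); crop(b,"sd2.png",215,65,240,200,3)
for p in ([458,-33,63],[573,-33.5,63],[655.5,-34.5,77]): print(pj(w,p)*1.2)
E
```

```text
t: 4.47
ee_pos: [513.5, -32.8, 120.9]
orientation: [1.206, 1.214, -1.211]
ft_force: [0.2, -0.5, 0.7]
width: 60.1
[380.7001259  344.45909193]
[382.25159578 155.99445234]
[385.33507935 -30.57159165]
```

View pics/w1.png

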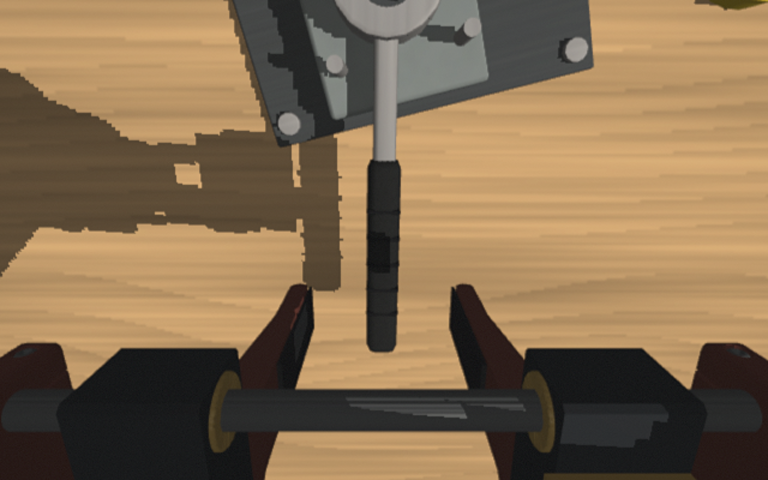

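View pics/sd2.png

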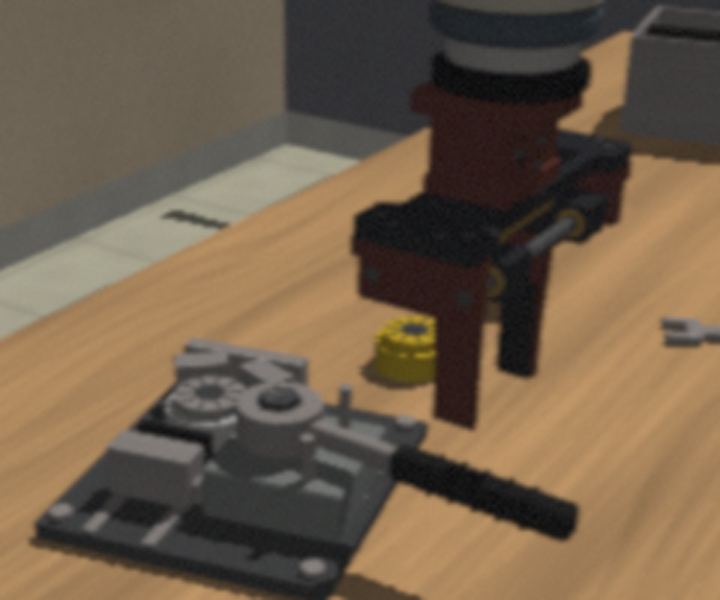

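The wrist picture shows the handle at columns 368–400, centred between the fingers, and its ends at rows 160 and 352. The prediction was 156 and 344, so my measurement holds. I'll descend and grip.

```bash
python3 -m crank '[[[3,0,0],[0,0,0],6],[[3,0,0],[0,0,0],6],[[1.6,0.1,0],[0,0,0],5],[[0,0,0],[0,0,0],3],[[0,0,0],[0,0,0],1.5]]';python3 -m crank '[[[0,0,0],[0,0,0],1.0],[[0,0,0],[0,0,0],1.0],[[0,0,0],[0,0,0],1.0]]'
cat > plan.py <<'E'
from h import *
P=np.array([655.5,-34.5]);yc=0.24
o=get_obs();a=o["ee_pos"][:2]-P;print("t",o["t"],"pos",o["ee_pos"].round(1),"r",np.hypot(*a).round(1),"angle from -x (tighten +):",round(np.pi+yc-(np.arctan2(a[1],a[0])%(2*np.pi)),3),"q",o["qpos"].round(2),"F",o["ft_force"].round(1),"w",round(o["width"],1))
z=R.from_rotvec(o["orientation"]).as_matrix();print("tool z yaw",round(np.arctan2(z[1,2],z[0,2]),3))
E
python3 plan.py
```

```text
t: 5.25
ee_pos: [517.0, -33.0, 47.7]
orientation: [1.21, 1.208, -1.208]
ft_force: [0.4, 0.4, -0.0]
width: 33.7
t: 5.62
ee_pos: [516.7, -33.1, 47.5]
orientation: [1.211, 1.207, -1.209]
ft_force: [-0.5, -2.4, 6.2]
width: 17.6
t 5.625 pos [516.7 -33.1  47.5] r 138.8 angle from -x (tighten +): 0.25 q [-0.09  0.55  1.96 -0.    0.63  1.49] F [-0.5 -2.4  6.2] w 17.6
tool z yaw -1.572
```

```bash
python3 -m crank '[[[0,0.05,-1.21],[5,0,0],1.0],[[0,0.05,-1.21],[5,0,0],1.0],[[0,0.05,-1.21],[5,0,0],1.0],[[0,0,0],[0,0,0],1.0]]'; python3 plan.py
```

```text
t: 6.12
ee_pos: [522.0, 2.8, 47.5]
orientation: [1.4, 1.072, -1.398]
ft_force: [1.6, -6.3, 6.2]
width: 17.7
t 6.125 pos [522.    2.8  47.5] r 138.7 angle from -x (tighten +): 0.513 q [-0.02  0.55  1.95 -0.    0.64  1.82] F [ 1.6 -6.3  6.2] w 17.7
tool z yaw -1.833
```

The arc tracks and the force shows the expected tightening load. Next is the free back-stroke of 59°, then forward again.

```bash
python3 -m crank '[[[0,0.08,1.45],[-6,0,0],1.0],[[0,0.08,1.45],[-6,0,0],1.0],[[0,0.08,1.45],[-6,0,0],1.0],[[0,0.08,1.45],[-6,0,0],1.0],[[0,0.08,1.45],[-6,0,0],1.0]]'; python3 plan.py
python3 -m crank '[[[0,0.08,1.45],[-6,0,0],1.0],[[0,0.08,1.45],[-6,0,0],1.0],[[0,0.08,1.45],[-6,0,0],1.0],[[0,0.08,1.45],[-6,0,0],1.0],[[0,0.06,1.21],[-5,0,0],1.0]]'; python3 plan.py
```

```text
t: 6.75
ee_pos: [521.1, -69.6, 47.5]
orientation: [1.012, 1.323, -1.011]
ft_force: [-0.5, -1.5, 7.1]
width: 18.0
t 6.75 pos [521.1 -69.6  47.5] r 138.9 angle from -x (tighten +): -0.015 q [-0.16  0.55  1.94  0.    0.64  1.15] F [-0.5 -1.5  7.1] w 18.0
tool z yaw -1.306
t: 7.38
ee_pos: [555.0, -130.4, 47.5]
orientation: [0.624, 1.479, -0.626]
ft_force: [-2.7, -4.5, 7.5]
width: 18.0
t 7.375 pos [ 555.  -130.4   47.5] r 138.9 angle from -x (tighten +): -0.522 q [-0.25  0.6   1.84 -0.    0.7   0.55] F [-2.7 -4.5  7.5] w 18.0
tool z yaw -0.799
```

Forward stroke of 59°.

```bash
python3 -m crank '[[[0,0.08,-1.45],[6,0,0],1.0],[[0,0.08,-1.45],[6,0,0],1.0],[[0,0.08,-1.45],[6,0,0],1.0],[[0,0.08,-1.45],[6,0,0],1.0],[[0,0.08,-1.45],[6,0,0],1.0]]'; python3 plan.py
python3 -m crank '[[[0,0.08,-1.45],[6,0,0],1.0],[[0,0.08,-1.45],[6,0,0],1.0],[[0,0.08,-1.45],[6,0,0],1.0],[[0,0.08,-1.45],[6,0,0],1.0],[[0,0.06,-1.21],[5,0,0],1.0]]'; python3 plan.py
python3 - <<'E'
from h import *
a=get_image("scene"); crop(a,"sc3.png",240,140,170,160,3.7)
b=get_image("side"); crop(b,"sd3.png",215,165,200,110,4)
E
```

```text
t: 8.0
ee_pos: [520.6, -67.1, 47.5]
orientation: [1.029, 1.312, -1.03]
ft_force: [-1.2, -6.4, 6.8]
width: 17.8
t 8.0 pos [520.6 -67.1  47.5] r 138.8 angle from -x (tighten +): 0.003 q [-0.15  0.55  1.95 -0.    0.64  1.18] F [-1.2 -6.4  6.8] w 17.8
tool z yaw -1.33
t: 8.62
ee_pos: [522.0, 2.6, 47.5]
orientation: [1.401, 1.071, -1.401]
ft_force: [-0.3, -8.5, 5.5]
width: 17.9
t 8.625 pos [522.    2.6  47.5] r 138.6 angle from -x (tighten +): 0.511 q [-0.02  0.55  1.95 -0.    0.64  1.82] F [-0.3 -8.5  5.5] w 17.9
tool z yaw -1.836
```

View pics/sc3.png

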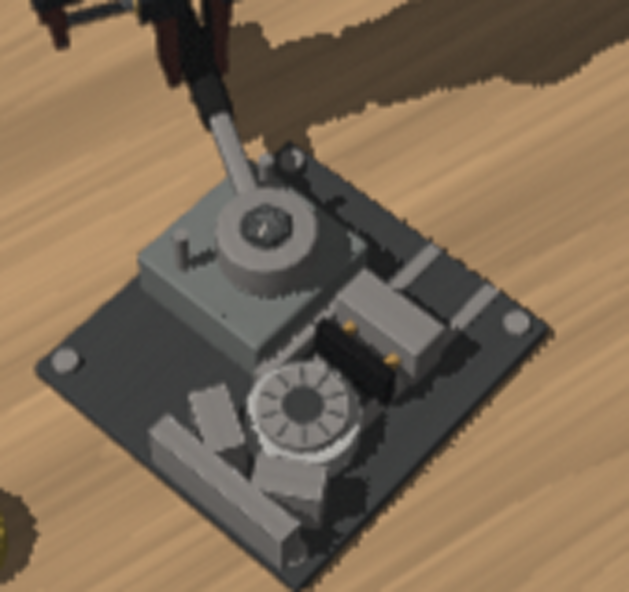

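View pics/sd3.png

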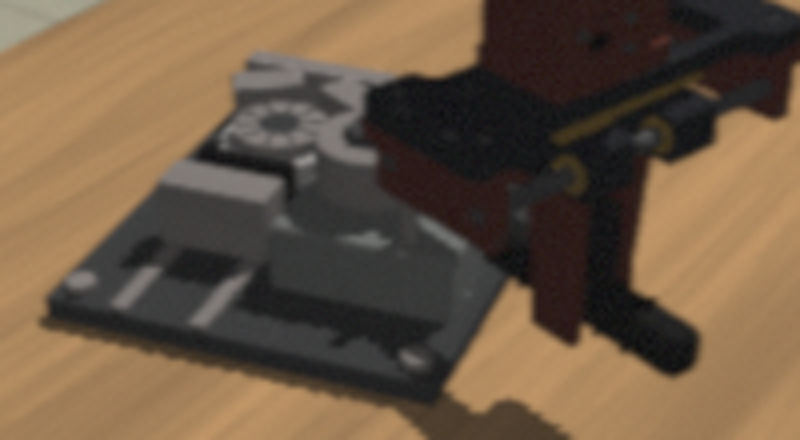

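The carriage has advanced and the pad is now only a few mm from the carrier (sc3, around pixel (355,360)). I'll do another stroke and go more slowly near the end.

```bash
python3 -m crank '[[[0,0.08,1.45],[-6,0,0],1.0],[[0,0.08,1.45],[-6,0,0],1.0],[[0,0.08,1.45],[-6,0,0],1.0],[[0,0.08,1.45],[-6,0,0],1.0],[[0,0.08,1.45],[-6,0,0],1.0]]'
python3 -m crank '[[[0,0.08,1.45],[-6,0,0],1.0],[[0,0.08,1.45],[-6,0,0],1.0],[[0,0.08,1.45],[-6,0,0],1.0],[[0,0.08,1.45],[-6,0,0],1.0],[[0,0.06,1.21],[-5,0,0],1.0]]'; python3 plan.py
python3 -m crank '[[[0,0.08,-1.45],[6,0,0],1.0],[[0,0.08,-1.45],[6,0,0],1.0],[[0,0.08,-1.45],[6,0,0],1.0],[[0,0.08,-1.45],[6,0,0],1.0],[[0,0.08,-1.45],[6,0,0],1.0]]'; python3 plan.py
python3 - <<'E'
from h import *
a=get_image("scene"); crop(a,"sc4.png",290,200,90,80,7)
E
```

```text
t: 9.35
ee_pos: [521.2, -69.5, 47.5]
orientation: [1.011, 1.323, -1.012]
ft_force: [-3.1, -3.9, 9.4]
width: 17.7
t: 9.98
ee_pos: [555.4, -130.6, 47.5]
orientation: [0.624, 1.48, -0.626]
ft_force: [-6.1, -6.1, 9.5]
width: 18.1
t 9.975 pos [ 555.4 -130.6   47.5] r 138.8 angle from -x (tighten +): -0.525 q [-0.25  0.6   1.84 -0.    0.7   0.55] F [-6.1 -6.1  9.5] w 18.1
tool z yaw -0.8
t: 10.6
ee_pos: [520.6, -67.0, 47.5]
orientation: [1.029, 1.314, -1.031]
ft_force: [-3.5, -8.6, 9.5]
width: 17.7
t 10.6 pos [520.6 -67.   47.5] r 138.8 angle from -x (tighten +): 0.003 q [-0.15  0.55  1.94 -0.    0.64  1.18] F [-3.5 -8.6  9.5] w 17.7
tool z yaw -1.33
```

View pics/sc4.png

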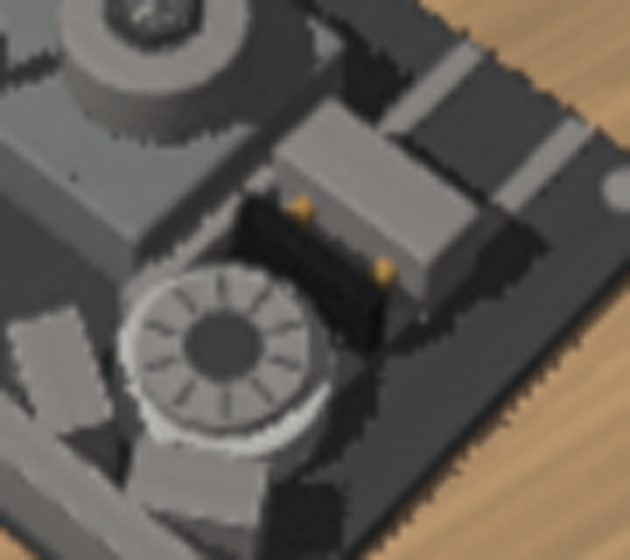

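The pad, at (310,260) in the crop, is nearly touching the carrier, and the springs are still free. I'll finish the stroke.

```bash
python3 -m crank '[[[0,0.08,-1.45],[6,0,0],1.0],[[0,0.08,-1.45],[6,0,0],1.0],[[0,0.08,-1.45],[6,0,0],1.0],[[0,0.08,-1.45],[6,0,0],1.0],[[0,0.06,-1.21],[5,0,0],1.0]]'; python3 plan.py
python3 - <<'E'
from h import *
a=get_image("scene"); crop(a,"sc5.png",290,200,90,80,7)
E
```

```text
t: 11.28
ee_pos: [522.1, 2.8, 47.5]
orientation: [1.401, 1.071, -1.402]
ft_force: [-3.5, -9.5, 8.7]
width: 17.7
t 11.275 pos [522.1   2.8  47.5] r 138.6 angle from -x (tighten +): 0.512 q [-0.02  0.55  1.95 -0.    0.64  1.82] F [-3.5 -9.5  8.7] w 17.7
tool z yaw -1.836
```

View pics/sc5.png

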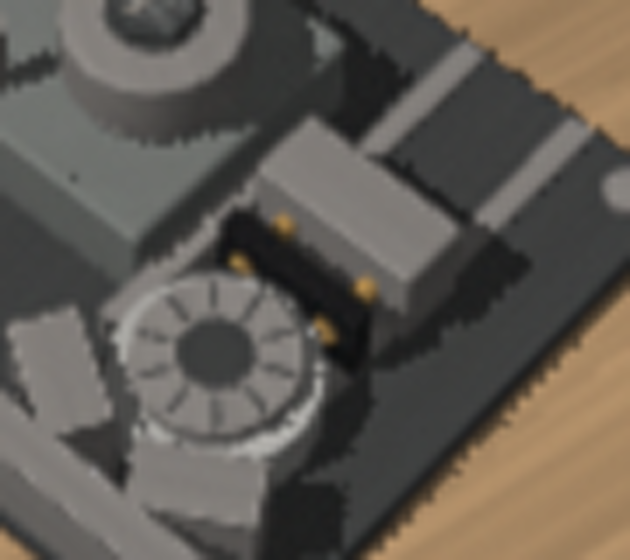

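Pins now stick out in front of the pad at (240,262) and (325,330), so the springs are pressed in by about 2–3 mm. I'll do a shorter stroke in steps.

```bash
python3 -m crank '[[[0,0.08,1.45],[-6,0,0],1.0],[[0,0.08,1.45],[-6,0,0],1.0],[[0,0.08,1.45],[-6,0,0],1.0],[[0,0.08,1.45],[-6,0,0],1.0],[[0,0.08,1.45],[-6,0,0],1.0]]'; python3 plan.py
python3 - <<'E'
from h import *
a=get_image("scene"); crop(a,"sc6.png",290,200,90,80,7)
E
python3 -m crank '[[[0,0.08,-1.45],[6,0,0],1.0],[[0,0.08,-1.45],[6,0,0],1.0],[[0,0.08,-1.45],[6,0,0],1.0]]'; python3 plan.py
python3 - <<'E'
from h import *
a=get_image("scene"); crop(a,"sc7.png",290,200,90,80,7)
E
```

```text
t: 11.95
ee_pos: [521.2, -69.4, 47.5]
orientation: [1.011, 1.325, -1.013]
ft_force: [-6.0, -5.2, 11.0]
width: 17.8
t 11.95 pos [521.2 -69.4  47.5] r 138.8 angle from -x (tighten +): -0.014 q [-0.15  0.55  1.94 -0.    0.65  1.15] F [-6.  -5.2 11. ] w 17.8
tool z yaw -1.306
t: 12.38
ee_pos: [517.1, -26.2, 47.5]
orientation: [1.249, 1.182, -1.252]
ft_force: [-4.5, -9.9, 10.0]
width: 17.8
t 12.375 pos [517.1 -26.2  47.5] r 138.6 angle from -x (tighten +): 0.3 q [-0.07  0.55  1.96 -0.    0.64  1.56] F [-4.5 -9.9 10. ] w 17.8
tool z yaw -1.627
```

View pics/sc6.png

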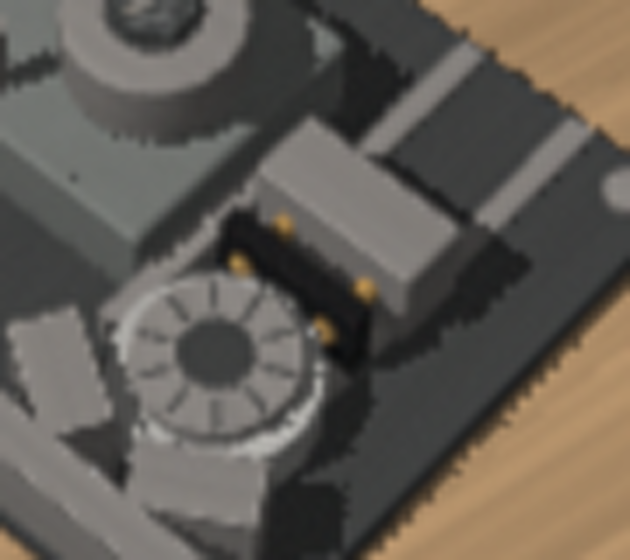

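View pics/sc7.png

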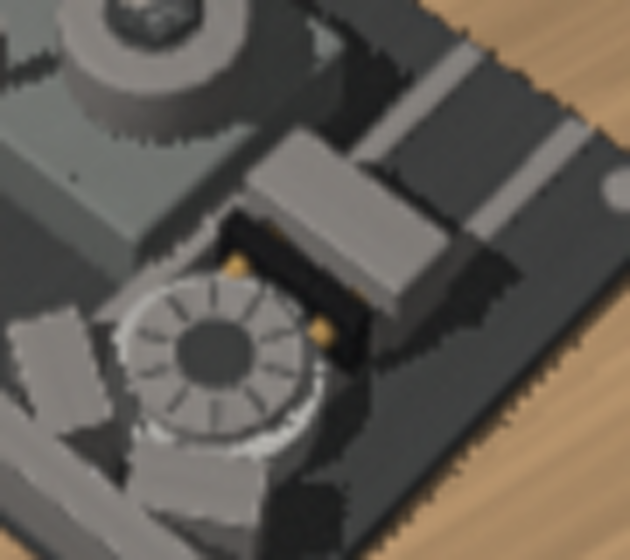

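Run:
```python
from h import *
a=get_image("scene")
u=np.array([.971,.239,0]);v=np.array([-.239,.971,0]);P=np.array([655.5,-34.5,0])
for z in(45,55):
  print(z,(pj(a,P+70*u-20*v+[0,0,z])-pj(a,P+70*u-10*v+[0,0,z]))/10*7)
f=lambda p:((p[0])/7+290-.43,(p[1])/7+200-.43)
for n,p,z in[("carrier top old",(223,345),42),("carrier top",(214,352),42)]:
  w=bp(a,f(p),z)-P;print(n,w@u,w@v)
# track carriage with template matching between sc4..sc7
t=cv2.imread("pics/sc4.png")[95:270,265:480]
for k in"4567":
  r=cv2.matchTemplate(cv2.imread(f"pics/sc{k}.png"),t,cv2.TM_CCOEFF_NORMED);print(k,cv2.minMaxLoc(r)[1::2])
t=cv2.imread("pics/sc5.png")[205:345,215:300]
for k in"567":
  r=cv2.matchTemplate(cv2.imread(f"pics/sc{k}.png"),t,cv2.TM_CCOEFF_NORMED);print("pad",k,cv2.minMaxLoc(r)[1::2])
```

```text
45 [-2.40595582  2.36404292]
55 [-2.42679757  2.37631938]
carrier top old 72.2017088998764 -51.85364729770018
carrier top 71.8241454967053 -55.05120188288242
4 (0.9999996423721313, (265, 95))
5 (0.9717893004417419, (248, 112))
6 (0.9680712223052979, (247, 113))
7 (0.865121066570282, (240, 121))
pad 5 (0.9999994039535522, (215, 205))
pad 6 (0.9963276982307434, (215, 205))
pad 7 (0.9589532017707825, (214, 205))
```

The carrier is now seated at clamp coordinates (71.8, -55.1). The carriage has closed up a further 3–5 mm on the pad, so compression is about 6 mm. I'll add a little margin and look again.

```bash
python3 -m crank '[[[0,0.03,-0.97],[4,0,0],1.0],[[0,0,0],[0,0,0],1.0]]'; python3 plan.py
python3 - <<'E'
from h import *
a=get_image("scene"); crop(a,"sc8.png",290,200,90,80,7)
b=get_image("side"); crop(b,"sd8.png",240,170,90,70,8)
E
```

```text
t: 12.72
ee_pos: [518.1, -16.3, 47.5]
orientation: [1.297, 1.149, -1.3]
ft_force: [-6.1, -9.3, 12.0]
width: 17.7
t 12.725 pos [518.1 -16.3  47.5] r 138.6 angle from -x (tighten +): 0.372 q [-0.05  0.55  1.96 -0.    0.64  1.64] F [-6.1 -9.3 12. ] w 17.7
tool z yaw -1.693
```

View pics/sc8.png

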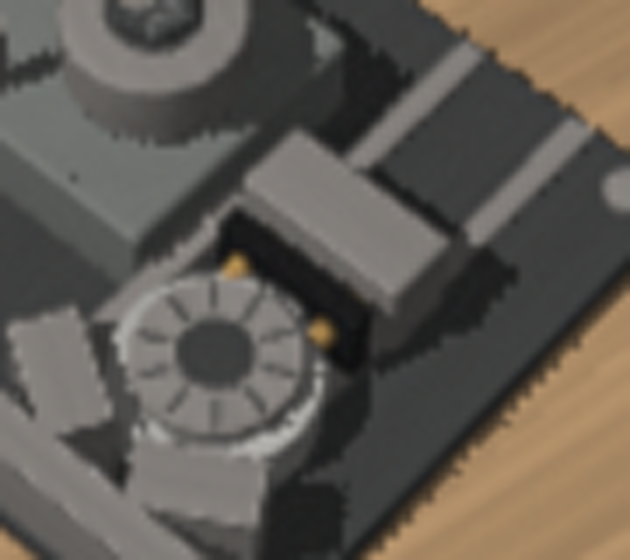

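View pics/sd8.png

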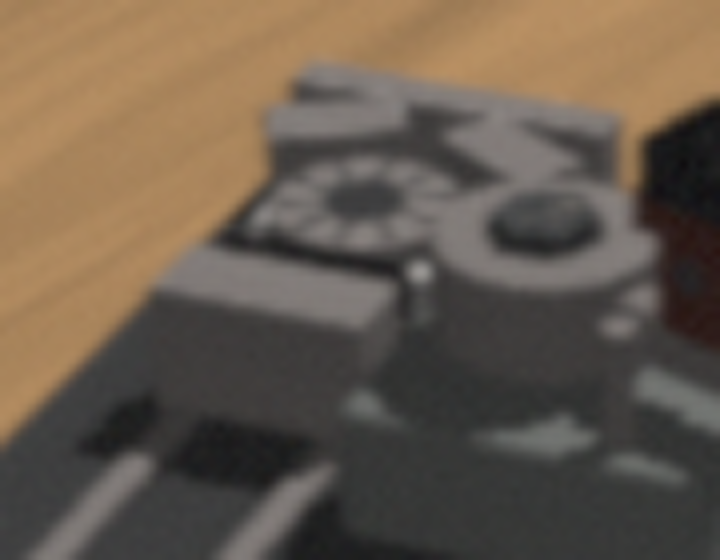

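The pins behind the pad are now hidden by the carriage, which puts compression at roughly 7–8 mm. I'll release and back off straight up.

```bash
python3 -m crank '[[[0,0,0],[0,0,0],3],[[0,0,0],[0,0,0],5],[[0,0,0],[0,0,0],5],[[0,0,0],[0,0,0],5],[[-2,0,0],[0,0,0],5]]'; python3 -m crank '[[[-4,0,0],[0,0,0],5],[[-5,0,0],[0,0,0],5],[[-5,0,0],[0,0,0],5],[[0,-4,0],[0,0,0],5],[[0,0,0],[0,0,0],5]]'; python3 plan.py
python3 - <<'E'
from h import *
a=get_image("scene"); crop(a,"sc9.png",290,200,90,80,7)
b=get_image("side"); crop(b,"sd9.png",215,145,220,130,3.5)
w=get_image("wrist"); crop(w,"w9.png",0,0,640,400,1.2)
u=np.array([.971,.239,0]);v=np.array([-.239,.971,0]);P=np.array([655.5,-34.5,0])
x=bp(a,(214/7+290-.43,352/7+200-.43),42)-P; print(x@u,x@v)
E
```

```text
t: 13.45
ee_pos: [517.7, -15.2, 65.6]
orientation: [1.297, 1.151, -1.301]
ft_force: [-0.1, 0.0, -0.9]
width: 50.2
t: 14.08
ee_pos: [477.0, -10.2, 206.9]
orientation: [1.298, 1.15, -1.299]
ft_force: [-1.2, -0.4, -0.3]
width: 49.9
t 14.075 pos [477.  -10.2 206.9] r 180.2 angle from -x (tighten +): 0.375 q [-0.05  0.23  1.96  0.    0.95  1.65] F [-1.2 -0.4 -0.3] w 49.9
tool z yaw -1.693
71.8241454967053 -55.05120188288242
```

View pics/sc9.png

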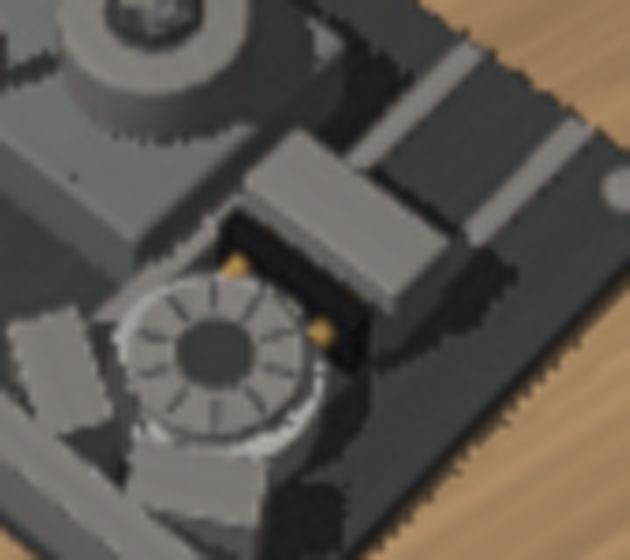

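View pics/sd9.png

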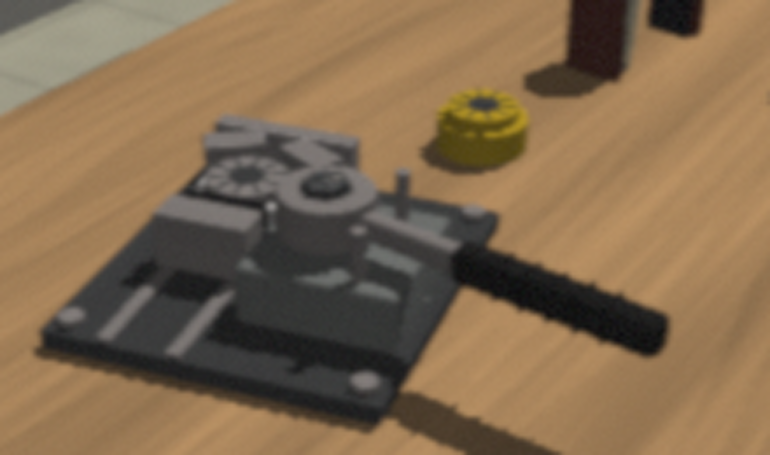

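View pics/w9.png

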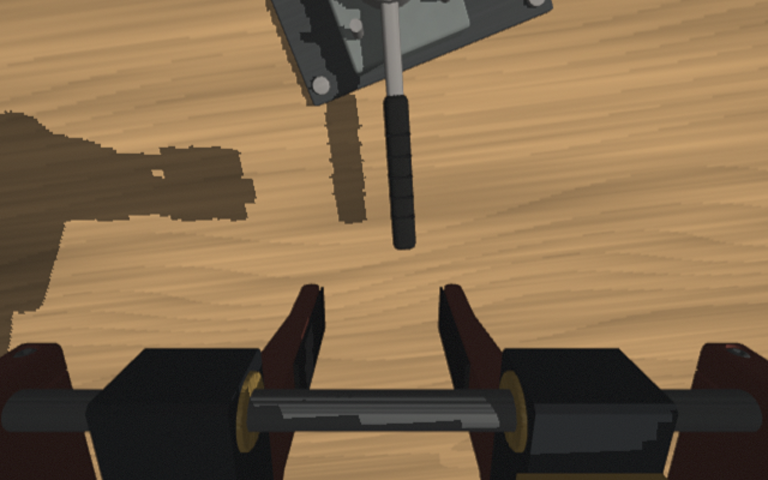

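The pictures after release match those before it. The carrier is at clamp (71.8, -55.1), the carriage still presses on the pad, and the fingers are clear of everything. Since the carrier seated, the carriage has moved about 5 mm with the pad held still, on top of the earlier compression. I'm handing in the job.

```bash
python3 -c "
from workcell import *
print(close_job())"
```

```text
the job is handed in; nothing more can be done
None
```

I tightened the clamp onto the burr carrier with the ratchet wrench, let go of the handle and handed the job in at about 14 s of the 61 s allowed. The hand-in gives no verdict, so the result rests on my own checks.

I gripped the handle and made four tightening strokes: the rest of the first swing, two full ones and one shorter one. Between them I swung freely back. I then opened the fingers and moved up and away.

Last checks, from the pictures after release:
- **Carrier:** it stands flat in the V at about x 72, y -55 mm in the clamp's frame, against a seat at 70, -55.
- **Pad:** it is pushed in by an estimated 5 to 8 mm. My picture estimates disagreed within that range, but all were above the 5 mm wanted.
- **After letting go:** the jaw stayed where it was.
- **Robot:** the fingers are clear of everything and the wrist force is near zero. The largest force component I read at the wrist was about 12 N.

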